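# Load the furnace tray with the porcelain for a bake-out

## Robot

A 6-joint arm with a two-finger parallel gripper is mounted at the origin on the work surface. World frame = base frame: x ahead of the robot, y to its left, z up, the work surface at z = 0. Lengths are in mm, angles in rad, forces in N, time in s.
With the tool pointing down it reaches from about 425 to 925 mm from the base axis. Payload 12.5 kg.
Tool frame: the origin (TCP) lies at the very end of the fingers, on their centre line; the grasp point (between the pads) lies 19 mm behind it; z points along the fingers, y is the line along which they close (so a half turn about z gives the same grasp; the last joint's range is limited). The gripper opens to 85 mm and grips with 20 to 120 N. Pads are 22 mm wide; open, the fingers measure 114 mm over their backs; the gripper's body (76 mm by 85 mm) begins 54 mm behind the grasp point. The pads swing forward as they close: fully open they stand 13 mm farther back than shut.
Start: joints at [-1.321, 0.491, 1.559, -0, 1.092, -0.106], TCP at [217.736, -585.863, 231.327] pointing down, gripper open.
Joint ranges: [-3.1, 3.1], [-0.84, 2.19], [0.05, 2.79], [-1.13, 4.28], [0.06, 2.93], [-2.69, 2.69]. Speed limits (rad/s): [2.22, 2.22, 2.79, 3.14, 3.14, 3.14].

## Interface

Orientations are given as a 3x3 rotation matrix whose columns are the frame's x, y, z axes.
In Python, from bench import status, get_image, ticket gives the robot as it stands.
- The arm moves only by the shell command python3 -m crank 'ROWS' [OPENING]. ROWS is a JSON object whose one key "steps" holds a list of rows, each an object with "translation": the shift along the tool's x, y, z in units of 30 mm (1.0 is 30 mm), a list of three; "turn": the turn about the tool's z in units of 6 degrees (1.0 is 6 degrees). A call has 1 to 20 rows; each row shifts and turns the commanded pose from where the row before left it, along the tool's axes as they then stand; what a row does not reach is not made up. A row lasts 1/12 s, in which the tool goes at most 41.7 mm and 7.16 degrees, less where a joint would pass 70% of its speed; a pose out of reach is approached as far as the arm can. A call is refused whole if a number of a shift passes 1 or a number of a turn 1, either way. A call with a gripper value outside its range is refused whole. OPENING is the finger opening in mm, from 0 to 85.4, set as the call begins (- or left out, the last holds). The fingers move at their own pace and stop on an object; the grip force is fixed at half the most. Time passes only in rows, so rows that do not move let the fingers close. It gives the time, the measured TCP pose, the force, the opening and the grip force at its end, in the units of the state.
- status.get_obs(): the state, without advancing time (a new reading comes with each control period).
- get_image(name): name is "scene" or "top" or "wrist"; returns a dict with "image" (420x560x3 uint8, red, green, blue), "fx", "fy", "cx", "cy" (pixels), "cam_to_world" (4x4, takes a point from camera to world coordinates); the wrist camera has in their place "hand_eye" (4x4, takes a point from camera to tool coordinates, whose origin is the TCP and whose axes are the flange's). Camera axes: x right, y down, z forward; pixel columns grow to the right and rows downward; lengths in mm; the calibration is good to about 2 mm. A picture is of the moment at which its call begins: read the wrist's pose just before it. There is no depth.
- ticket.hand_in(): hands the job in; it is judged then, once.
The state is a dict: "time_s": time; "qpos": joint angles; "qd": joint speeds; "joint_efforts": joint torques, N m; "tcp_pos": TCP position; "eef_rot": TCP orientation; "force": force on the tool from outside, world axes, zero at the start; "ft_torque": the same for the moment, N m; "opening": finger opening in mm; "grasp_force": force on a finger pad.
Only numpy, scipy, OpenCV 4.12 (cv2) and the standard library are available. Lean on these libraries where they do the work, as an engineer would, in place of code of your own. Each camera call takes 0.05 s, during which the arm holds its last target. There are 200 camera calls.

## Task

Load the furnace tray for a bake-out: stand each of the two white porcelain crucibles in the round ceramic saucer of its own size and cover it with its own lid, centred with the knob up, and lay the white combustion boat lengthwise inside the rim of the long ceramic plate. Set every piece of porcelain down without dropping it, and leave the red-brown clay crucible and the red-brown clay lid where they are on the bench.

Things in the scene. Friction and masses are not known exactly. Their poses are not given: they have to be found in the camera images.
- crucible_large: large white porcelain crucible, open cup, standing mouth up: outside 60 mm wide at the rim (the top 16 mm is straight-sided, 53 mm inside), tapering to a 40 mm foot, 50 mm high, about 90 g. Origin at the centre of its underside, z up. Grip it across the rim from above.
- crucible_small: small white porcelain crucible of the same form: 42 mm wide at the rim (top 12 mm straight-sided, 35 mm inside), 26 mm foot, 38 mm high, about 45 g. Origin at the centre of its underside, z up.
- lid_large: white porcelain lid of the large crucible: flat-bottomed round disc 68 mm wide and 5 mm thick (slightly domed, 9 mm near the knob) with an upright knob 15 mm wide whose top is 22 mm above the underside, about 50 g. Lies knob up on the bench. Origin at the centre of its underside, z up. Its flat underside simply rests on the crucible's rim.
- lid_small: white porcelain lid of the small crucible: the same form and the same knob (15 mm wide, top 22 mm above the underside), disc 50 mm wide, about 30 g. Origin at the centre of its underside, z up. It is too small for the large crucible and would fall into it.
- boat: white porcelain combustion boat: open trough 88 mm long (x), 20 mm wide (y), 15 mm high, with a 10 mm wide tab that sticks out 11 mm at its +x end, about 35 g. Origin at the centre of the underside of the trough, z up. Grip it across its 20 mm width.
- clay_crucible: look-alike to leave alone: red-brown clay crucible, 52 mm wide at the rim, 45 mm high, standing on the bench. Origin at the centre of its underside.
- clay_lid: look-alike to leave alone: red-brown clay lid, disc 60 mm wide with a knob, 22 mm high, on the bench. Origin at the centre of its underside.
- seat_large: large round tan ceramic saucer, fixed in the steel furnace tray, for the large crucible: 72 mm outside, rim 8 mm high and 5 mm thick (62 mm inside), floor 3 mm above its underside. Origin at the centre of its underside, z up. The tray is a fixed flat sheet 150 mm by 290 mm, 2 mm thick, with a 10 mm rim and a low wire handle (19 mm high) at each end.
- seat_small: small round ceramic saucer (tan), fixed in the same tray, for the small crucible: 54 mm outside, rim 8 mm high and 5 mm thick (44 mm inside), floor 3 mm above its underside. Origin at the centre of its underside, z up.
- boat_plate: long tan ceramic plate, fixed in the same tray, for the boat: 122 mm long (x) by 50 mm wide (y), rim 6 mm high and 5 mm thick all round (112 mm by 40 mm inside), floor 3 mm above its underside. Origin at the centre of its underside, z up. The boat lies along x, tab at either end. Plate and saucers stand in one row along the tray's length (the plate's y), 90 mm apart, in any order.

How it is judged (in metres and radians):
At the end, for the whole second after the job is handed in: Each crucible upright in its own saucer (foot on the floor, within 13 mm), its own lid level on its rim within 9 mm of its axis; the boat flat in its plate (within 14 mm along, 12 mm across, 0.25 rad); tilts under 0.1 rad; clay pieces within 20 mm of their start; all at rest (horizontal distance between crucible_large and seat_large below 0.013 m and z of crucible_large in the frame of seat_large between 0 and 0.006 m and angle between each of crucible_large, lid_large, crucible_small, lid_small, boat's own z axis and vertical below 0.1 rad and horizontal distance between lid_large and crucible_large below 0.009 m and z of lid_large in the frame of crucible_large between 0.046 and 0.054 m and horizontal distance between crucible_small and seat_small below 0.013 m and z of crucible_small in the frame of seat_small between 0 and 0.006 m and horizontal distance between lid_small and crucible_small below 0.009 m and z of lid_small in the frame of crucible_small between 0.034 and 0.042 m and x of boat in the frame of boat_plate between -0.014 and 0.014 m and y of boat in the frame of boat_plate between -0.012 and 0.012 m and z of boat in the frame of boat_plate between 0 and 0.006 m and angle between the x axis of boat and the x axis of boat_plate, either way round below 0.25 rad and distance of each of clay_crucible, clay_lid from where it was at the start of the episode below 0.02 m and linear speed of each of crucible_large, crucible_small, lid_large, lid_small, boat below 0.02 m/s); the robot touches nothing.
It fails at once if the clay crucible or the clay lid is moved more than 20 mm (distance of any of clay_crucible, clay_lid from where it was at the start of the episode above 0.02 m).
It fails at once if a piece of porcelain is dropped: falls free of the fingers at more than 0.7 m/s, a drop of about 25 mm ((linear speed of crucible_large above 0.7 m/s and contact force between the fingers and crucible_large below 0.01 N) or (linear speed of crucible_small above 0.7 m/s and contact force between the fingers and crucible_small below 0.01 N) or (linear speed of lid_large above 0.7 m/s and contact force between the fingers and lid_large below 0.01 N) or (linear speed of lid_small above 0.7 m/s and contact force between the fingers and lid_small below 0.01 N) or (linear speed of boat above 0.7 m/s and contact force between the fingers and boat below 0.01 N)).
It also fails if it takes over 125 s, if anything falls off the work surface, if the arm or the gripper's body presses on something with over 40 N, if the wrist force passes 120 N, or if a joint passes its speed limit or range.

## Working session

There is one attempt and no reset: what is moved stays moved. The work goes in short steps, Python scripts to look and compute and a shell command to move; the robot and the scene stay as the last step left them, time stands still between calls to the robot, and variables do not carry over. Pictures are saved under pics/ and viewed, at most 14 in all, crops included, and the job is handed in when it is done.

```bash
mkdir -p pics; ls; python3 - <<'E'
from bench import status,get_image
import cv2,numpy as np
o=status.get_obs();print(o['time_s'],o['tcp_pos'],np.round(o['eef_rot'],3).tolist(),o['opening'])
for n in ("scene","top","wrist"):
    d=get_image(n);cv2.imwrite(f"pics/{n}0.png",d["image"][:,:,::-1])
    print(n,d['fx'],d['fy'],d['cx'],d['cy'],np.round(d.get('cam_to_world',d.get('hand_eye')),3).tolist())
E
```

```text
pics
0.0 [ 217.66390161 -585.61200529  230.69636754] [[0.937, 0.348, -0.0], [0.348, -0.937, 0.001], [0.0, -0.001, -1.0]] 85.4384522015661
scene 469.3710320347369 469.3710320347369 280.06933076038564 212.02271413219339 [[-0.424, 0.731, -0.534, 1103.56], [0.906, 0.335, -0.26, 318.04], [-0.011, -0.594, -0.804, 876.322], [0.0, 0.0, 0.0, 1.0]]
top 382.49972259453926 382.49972259453926 280.5370569618414 211.86624945304789 [[0.013, -0.999, 0.033, 496.318], [-1.0, -0.014, -0.026, 64.255], [0.027, -0.033, -0.999, 1046.46], [0.0, 0.0, 0.0, 1.0]]
wrist 374.60192708106206 374.60192708106206 283.1354507232062 209.94913927485905 [[0.001, -0.951, -0.31, 80.507], [1.0, 0.001, 0.0, -1.318], [0.0, -0.31, 0.951, -143.39], [0.0, 0.0, 0.0, 1.0]]
```

View pics/top0.png

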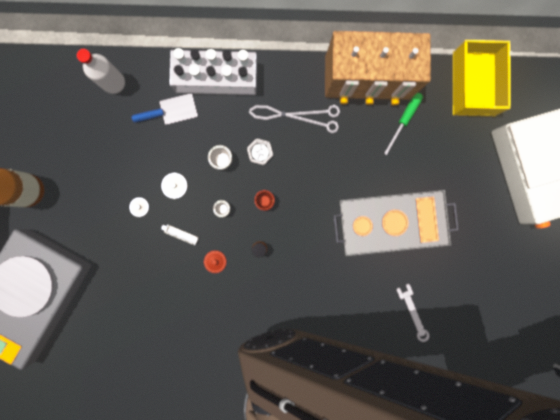

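View pics/scene0.png

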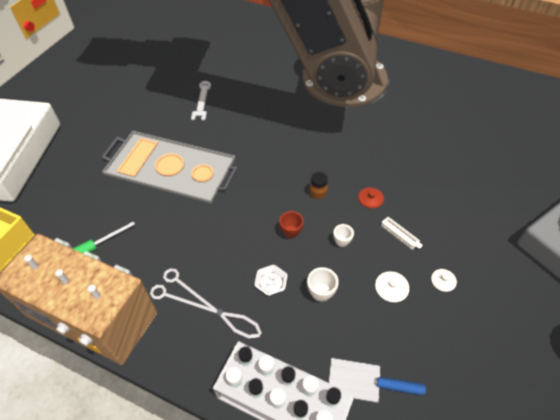

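The top view shows everything. White: large crucible (220,157), small crucible (222,209), large lid (174,186), small lid (139,207), boat (180,235). Clay: crucible (264,200), lid (215,262). The tray is at (396,222), running small saucer, large saucer, plate from left to right. Next I'll measure these in both views.

```bash
cat > h.py <<'E'
import cv2,numpy as np
from bench import status,get_image
def pose():
    o=status.get_obs();T=np.eye(4);T[:3,:3]=o['eef_rot'];T[:3,3]=o['tcp_pos'];return T
def grab(n):
    T=pose();d=get_image(n)
    d['M']=T@np.array(d['hand_eye']) if n=='wrist' else np.array(d['cam_to_world']);return d
def ray(d,uv,z):
    uv=np.atleast_2d(np.asarray(uv,float));M=d['M']
    r=np.c_[(uv[:,0]-d['cx'])/d['fx'],(uv[:,1]-d['cy'])/d['fy'],np.ones(len(uv))]@M[:3,:3].T
    return (M[:3,3]+r*((z-M[2,3])/r[:,2])[:,None])[:,:2]
def proj(d,p):
    q=np.linalg.inv(d['M'])@np.r_[p,1];return np.array([d['fx']*q[0]/q[2]+d['cx'],d['fy']*q[1]/q[2]+d['cy']])
def mask(d,kind):
    h=cv2.cvtColor(d['image'],cv2.COLOR_RGB2HSV).astype(int)
    if kind=='white': m=(h[...,1]<60)&(h[...,2]>130)
    if kind=='tan': m=(h[...,0]>5)&(h[...,0]<25)&(h[...,1]>80)&(h[...,2]>150)
    if kind=='clay': m=((h[...,0]<8)|(h[...,0]>172))&(h[...,1]>130)&(h[...,2]>60)
    return m.astype(np.uint8)*255
def blobs(d,kind,amin=60,amax=1e5):
    cs,_=cv2.findContours(mask(d,kind),cv2.RETR_EXTERNAL,cv2.CHAIN_APPROX_NONE)
    return [c[:,0,:] for c in cs if amin<cv2.contourArea(c)<amax]
def circ(d,c,z):
    p=ray(d,cv2.convexHull(c.astype(np.int32))[:,0,:] if len(c)<0 else c,z).astype(np.float32)
    (e,a,_)=cv2.fitEllipse(p);return np.round([*e,*a],1)
E
python3 - <<'E'
from h import *
for n in('top','scene'):
    d=grab(n)
    for k in('white','tan','clay'):
        for c in blobs(d,k,60,2500):
            m=c.mean(0).round();p=ray(d,c,0).mean(0)
            if not(-200<p[1] or 0): pass
            r=cv2.minAreaRect(ray(d,c,15 if k=='white' else 8).astype(np.float32))
            print(n,k,m,'z0',p.round(),*[f'z{z}:{circ(d,c,z)}' for z in ((5,38,50) if k!='tan' else (10,))],'rect',np.round(r[0],1),np.round(r[1],1),round(r[2],1))
E
```

```text
top white [411. 307.] z0 [ 275. -324.] z5:[ 283.8 -319.2   37.   148.5] z38:[ 290.6 -307.    35.8  143.8] z50:[ 293.  -302.6   35.4  142.1] rect [ 270.6 -321.7] [141.4  40.5] 22.3
top white [179. 234.] z0 [468. 311.] z5:[467.2 308.4  26.5 119.7] z38:[468.1 300.6  25.7 115.9] z50:[468.5 297.8  25.3 114.5] rect [468.7 308.9] [103.  26.] 68.1
top white [221. 208.] z0 [539. 200.] z5:[538.5 199.   44.8  46.9] z38:[537.2 194.7  43.4  45.4] z50:[536.7 193.2  42.9  44.8] rect [537.5 197.6] [45.8 42.9] 1.0
top white [139. 207.] z0 [540. 422.] z5:[540.  420.7  52.2  53.5] z38:[538.6 409.4  50.5  51.8] z50:[538.1 405.3  49.9  51.2] rect [538.4 417.4] [53.6 50.3] 1.4
top white [174. 185.] z0 [600. 329.] z5:[599.2 327.7  70.2  71.8] z38:[595.9 319.3  68.   69.5] z50:[594.7 316.3  67.2  68.7] rect [597.5 324.4] [72.7 69.3] 1.3
top white [219. 157.] z0 [680. 206.] z5:[678.9 205.6  64.4  66.3] z38:[673.1 201.1  62.3  64.2] z50:[671.  199.5  61.6  63.4] rect [676.6 204.1] [65.2 61.9] 1.1
top white [260. 151.] z0 [697.  97.] z5:[696.2  96.8  67.4  69. ] z38:[689.9  95.8  65.3  66.8] z50:[687.6  95.4  
[... 5345 characters left out ...]
0:[ 520.5 -363.9   56.3  147.8] rect [ 518.7 -365.6] [123.   51.7] 6.3
scene tan [33. 16.] z0 [  119. -1081.] z10:[  123.1 -1069.1   150.4   224.2] rect [  113.5 -1060.7] [248.5 142.6] 56.7
scene clay [291. 223.] z0 [539.  71.] z5:[542.3  71.8  52.3  70.6] z38:[563.6  81.1  50.3  68. ] z50:[571.3  84.5  49.6  67. ] rect [544.8  71.2] [57.4 66.8] 80.5
scene clay [371. 197.] z0 [392. 212.] z5:[396.7 212.   58.5  59.4] z38:[423.4 216.   56.3  57.1] z50:[433.2 217.5  55.5  56.3] rect [399.2 212.2] [56.8 59.2] 24.6
scene clay [29. 26.] z0 [  172. -1050.] z5:[  177.4 -1043.5    26.     61.4] z38:[ 212.5 -991.9   25.    59.1] z50:[ 225.2 -973.2   24.6   58.2] rect [  180.6 -1038.8] [64.2 26.8] 55.9
```

```bash
cat >> h.py <<'E'
def plan(yaw,*wps,frm=None):
    """yaw deg of tool x; print turn units, then per-leg tool-axis units (total and per row)"""
    T=pose();y0=np.degrees(np.arctan2(T[1,0],T[0,0]));p=T[:3,3] if frm is None else np.array(frm)
    print('at',T[:3,3].round(1),'yaw',round(y0,2),'turn',round(-((yaw-y0+180)%360-180)/6,2))
    a=np.radians(yaw);R=np.array([[np.cos(a),np.sin(a),0],[np.sin(a),-np.cos(a),0],[0,0,-1]])
    for w in wps:
        u=R.T@(np.array(w)-p)/30;n=int(np.ceil(max(abs(u).max(),np.linalg.norm(u)*30/36,1)));print(w,'units',u.round(2),'n',n,'row',(u/n).round(3));p=np.array(w)
E
python3 -c "
from h import *
plan(68.1,[540,-250,200],[570,150,160],[466,304,120])"
```

```text
at [ 217.7 -585.8  231.1] yaw 20.39 turn -7.95
[540, -250, 200] units [14.39  5.79  1.04] n 15 row [0.959 0.386 0.069]
[570, 150, 160] units [12.74 -4.05  1.33] n 13 row [ 0.98  -0.311  0.103]
[466, 304, 120] units [ 3.47 -5.13  1.33] n 6 row [ 0.578 -0.855  0.222]
```

```bash
python3 -m crank '{"steps":[{"translation":[0,0,0],"turn":-1},{"translation":[0,0,0],"turn":-1},{"translation":[0,0,0],"turn":-1},{"translation":[0,0,0],"turn":-1},{"translation":[0,0,0],"turn":-1},{"translation":[0,0,0],"turn":-1},{"translation":[0,0,0],"turn":-1},{"translation":[0,0,0],"turn":-0.95},{"translation":[0,0,0],"turn":0}]}'
```

```text
time_s: 1.0
tcp_pos: [217.7, -585.8, 231.2]
eef_rot: [[0.369, 0.929, -0.0], [0.929, -0.369, 0.0], [0.0, -0.0, -1.0]]
force: [-0.4, -0.4, 0.4]
opening: 85.4
grasp_force: 0.0
```

```bash
python3 -m crank '{"steps":[{"translation":[0.96,0.386,0.07],"turn":0},{"translation":[0.96,0.386,0.07],"turn":0},{"translation":[0.96,0.386,0.07],"turn":0},{"translation":[0.96,0.386,0.07],"turn":0},{"translation":[0.96,0.386,0.07],"turn":0},{"translation":[0.96,0.386,0.07],"turn":0},{"translation":[0.96,0.386,0.07],"turn":0},{"translation":[0.96,0.386,0.07],"turn":0},{"translation":[0.96,0.386,0.07],"turn":0},{"translation":[0.96,0.386,0.07],"turn":0},{"translation":[0.96,0.386,0.07],"turn":0},{"translation":[0.96,0.386,0.07],"turn":0},{"translation":[0.96,0.386,0.07],"turn":0},{"translation":[0.96,0.386,0.07],"turn":0},{"translation":[0.96,0.386,0.07],"turn":0}]}'
python3 -m crank '{"steps":[{"translation":[0.98,-0.311,0.1],"turn":0},{"translation":[0.98,-0.311,0.1],"turn":0},{"translation":[0.98,-0.311,0.1],"turn":0},{"translation":[0.98,-0.311,0.1],"turn":0},{"translation":[0.98,-0.311,0.1],"turn":0},{"translation":[0.98,-0.311,0.1],"turn":0},{"translation":[0.98,-0.311,0.1],"turn":0},{"translation":[0.98,-0.311,0.1],"turn":0},{"translation":[0.98,-0.311,0.1],"turn":0},{"translation":[0.98,-0.311,0.1],"turn":0},{"translation":[0.98,-0.311,0.1],"turn":0},{"translation":[0.98,-0.311,0.1],"turn":0},{"translation":[0.98,-0.311,0.1],"turn":0}]}' | head -2
python3 -m crank '{"steps":[{"translation":[0.58,-0.855,0.22],"turn":0},{"translation":[0.58,-0.855,0.22],"turn":0},{"translation":[0.58,-0.855,0.22],"turn":0},{"translation":[0.58,-0.855,0.22],"turn":0},{"translation":[0.58,-0.855,0.22],"turn":0},{"translation":[0.58,-0.855,0.22],"turn":0},{"translation":[0,0,0],"turn":0},{"translation":[0,0,0],"turn":0}]}' 45
python3 - <<'E'
from h import *
d=grab('wrist');cv2.imwrite('pics/w1.png',d['image'][:,:,::-1])
plan(68.1)
for c in blobs(d,'white',300,60000):
    r=cv2.minAreaRect(ray(d,c,15).astype(np.float32));print(c.mean(0).round(),len(c),np.round(r[0],1),np.round(r[1],1),round(r[2],1))
E
```

```text
time_s: 2.25
tcp_pos: [541.1, -248.6, 199.8]
eef_rot: [[0.377, 0.926, 0.0], [0.926, -0.377, -0.0], [-0.0, 0.0, -1.0]]
force: [-0.6, -0.2, -0.4]
opening: 85.2
grasp_force: 0.0
time_s: 3.33
tcp_pos: [570.2, 151.5, 160.7]
time_s: 4.0
tcp_pos: [465.5, 305.3, 120.9]
eef_rot: [[0.373, 0.928, -0.001], [0.928, -0.373, -0.0], [-0.001, -0.0, -1.0]]
force: [1.0, -0.4, 0.9]
opening: 44.9
grasp_force: 0.0
at [466.4 304.5 121.2] yaw 68.03 turn -0.01
[441. 313.] 232 [545.8 183.6] [44.1 45.9] 60.6
[285. 196.] 328 [469.  311.2] [98.9 20.2] 68.1
[457.  99.] 294 [595.7 331.7] [64.7 65. ] 33.6
[324.  13.] 181 [533.2 408.3] [19.5 46.8] 68.1
```

View pics/w1.png

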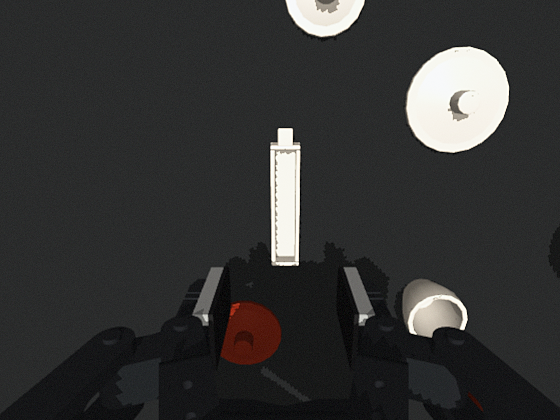

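The boat fits at 98.9 x 20.2 mm and 68.1°, with the trough centre at (467,306) and the tab toward +y, so it matches the given size. Grasping it now.

```bash
python3 -c "
from h import *
plan(68.1,[467,305.5,7])"
python3 -m crank '{"steps":[{"translation":[0.04,0.0,0.7],"turn":0},{"translation":[0,0,0.8],"turn":0},{"translation":[0,0,0.8],"turn":0},{"translation":[0,0,0.7],"turn":0},{"translation":[0,0,0.5],"turn":0},{"translation":[0,0,0.3],"turn":0},{"translation":[0,0,0],"turn":0},{"translation":[0,0,0],"turn":0}]}'
python3 -m crank '{"steps":[{"translation":[0,0,0],"turn":0},{"translation":[0,0,0],"turn":0},{"translation":[0,0,0],"turn":0},{"translation":[0,0,0],"turn":0},{"translation":[0,0,0],"turn":0},{"translation":[0,0,0],"turn":0},{"translation":[0,0,0],"turn":0},{"translation":[0,0,0],"turn":0}]}' 10
```

```text
at [466.4 304.5 121.2] yaw 68.03 turn -0.01
[467, 305.5, 7] units [0.04 0.01 3.81] n 4 row [0.01  0.002 0.952]
time_s: 4.72
tcp_pos: [467.5, 304.8, 7.4]
eef_rot: [[0.375, 0.927, 0.0], [0.927, -0.375, -0.0], [-0.0, 0.0, -1.0]]
force: [-0.0, -0.1, 0.6]
opening: 45.2
grasp_force: 0.0
time_s: 5.38
tcp_pos: [467.5, 305.5, 8.5]
eef_rot: [[0.373, 0.928, 0.002], [0.928, -0.373, 0.001], [0.001, 0.002, -1.0]]
force: [0.0, -2.9, 5.2]
opening: 18.1
grasp_force: 58.9
```

```bash
python3 -m crank '{"steps":[{"translation":[0,0,-0.3],"turn":0},{"translation":[0,0,-0.7],"turn":0},{"translation":[0,0,-1],"turn":0},{"translation":[0,0,-1],"turn":0},{"translation":[0,0,-1],"turn":0.5},{"translation":[0,0,-0.7],"turn":1},{"translation":[0,0,0],"turn":1},{"translation":[0,0,0],"turn":1},{"translation":[0,0,0],"turn":1},{"translation":[0,0,0],"turn":1},{"translation":[0,0,0],"turn":1},{"translation":[0,0,0],"turn":1},{"translation":[0,0,0],"turn":1},{"translation":[0,0,0],"turn":1},{"translation":[0,0,0],"turn":0.75},{"translation":[0,0,0],"turn":0}]}'
python3 -c "
from h import *
plan(6.65,[570,80,150],[517.5,-364.5,120])"
```

```text
time_s: 6.72
tcp_pos: [466.8, 305.4, 149.2]
eef_rot: [[0.994, 0.111, 0.001], [0.111, -0.994, 0.0], [0.001, -0.0, -1.0]]
force: [-0.5, 0.6, -0.7]
opening: 18.0
grasp_force: 58.9
at [466.8 305.4 149.2] yaw 6.38 turn -0.04
[570, 80, 150] units [ 2.55  7.86 -0.03] n 8 row [ 0.318  0.983 -0.003]
[517.5, -364.5, 120] units [-3.45 14.51  1.  ] n 15 row [-0.23   0.968  0.067]
```

```bash
python3 -m crank '{"steps":[{"translation":[0.2,0.5,0],"turn":0},{"translation":[0.318,0.983,0],"turn":0},{"translation":[0.318,0.983,0],"turn":0},{"translation":[0.318,0.983,0],"turn":0},{"translation":[0.318,0.983,0],"turn":0},{"translation":[0.318,0.983,0],"turn":0},{"translation":[0.318,0.983,0],"turn":0},{"translation":[0.318,0.983,0],"turn":0},{"translation":[0.1,0.48,0],"turn":0}]}' | head -2
python3 -m crank '{"steps":[{"translation":[-0.23,0.97,0.07],"turn":0},{"translation":[-0.23,0.97,0.07],"turn":0},{"translation":[-0.23,0.97,0.07],"turn":0},{"translation":[-0.23,0.97,0.07],"turn":0},{"translation":[-0.23,0.97,0.07],"turn":0},{"translation":[-0.23,0.97,0.07],"turn":0},{"translation":[-0.23,0.97,0.07],"turn":0},{"translation":[-0.23,0.97,0.07],"turn":0},{"translation":[-0.23,0.97,0.07],"turn":0},{"translation":[-0.23,0.97,0.07],"turn":0},{"translation":[-0.23,0.97,0.07],"turn":0},{"translation":[-0.23,0.97,0.07],"turn":0},{"translation":[-0.23,0.97,0.07],"turn":0},{"translation":[-0.23,0.97,0.07],"turn":0},{"translation":[-0.12,0.5,0],"turn":0},{"translation":[-0.12,0.4,0],"turn":0},{"translation":[0,0,0],"turn":0},{"translation":[0,0,0],"turn":0}]}'
python3 - <<'E'
from h import *
d=grab('wrist');cv2.imwrite('pics/w2.png',d['image'][:,:,::-1])
plan(6.65,[517.5,-364.5,13])
for c in blobs(d,'tan',500,60000):
    q=ray(d,c,10).astype(np.float32);r=cv2.minAreaRect(q);print(c.mean(0).round(),circ(d,c,10),np.round(r[0],1),np.round(r[1],1),round(r[2],1))
E
```

```text
time_s: 7.47
tcp_pos: [570.5, 77.0, 148.9]
time_s: 8.97
tcp_pos: [515.9, -363.0, 118.9]
eef_rot: [[0.993, 0.115, -0.0], [0.115, -0.993, 0.0], [-0.0, -0.0, -1.0]]
force: [-0.1, 0.2, -0.3]
opening: 18.0
grasp_force: 58.9
at [ 516.1 -362.4  119. ] yaw 6.64 turn -0.0
[517.5, -364.5, 13] units [0.04 0.07 3.53] n 4 row [0.01  0.019 0.883]
[ 33. 204.] [ 496.9 -186.5   50.2   53.3] [ 496.8 -187.6] [48.6 53.3] 83.5
[160. 202.] [ 507.3 -275.3   70.4   70.8] [ 507.1 -275.3] [71.  70.9] 45.3
[286. 189.] [ 520.2 -363.6   50.5  150.7] [ 525.1 -363.7] [107.   49.6] 6.5
```

View pics/w2.png

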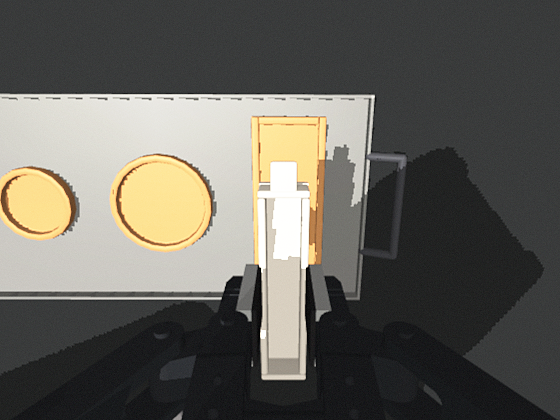

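Saucers: small (497,-186.6), large (507.3,-275.3). The plate's far end gives its centre as (517.7,-364). The boat's tab only leaves 1 mm of clearance if the boat is centred, so I'll aim 5.5 mm toward the non-tab end. First I'll check where the boat sits in the hand.

```bash
python3 - <<'E'
from h import *
im=cv2.imread('pics/w2.png')[:,:,::-1];d=grab('wrist')
for z in (118,124):print(z,'tab tip',ray(d,[284,162],z).round(1),'far wall',ray(d,[284,185],126).round(1))
plan(6.65,[512.2,-365,16])
E
```

```text
118 tab tip [[ 568.3 -355.1]] far wall [[ 561.2 -356. ]]
124 tab tip [[ 569.4 -355. ]] far wall [[ 561.2 -356. ]]
at [ 516.2 -362.3  119. ] yaw 6.67 turn 0.0
[512.2, -365, 16] units [-0.14  0.08  3.43] n 4 row [-0.035  0.019  0.858]
```

```bash
python3 -m crank '{"steps":[{"translation":[-0.14,0.08,0.5],"turn":0},{"translation":[0,0,0.8],"turn":0},{"translation":[0,0,0.8],"turn":0},{"translation":[0,0,0.6],"turn":0},{"translation":[0,0,0.4],"turn":0},{"translation":[0,0,0.2],"turn":0},{"translation":[0,0,0.1],"turn":0},{"translation":[0,0,0],"turn":0},{"translation":[0,0,0],"turn":0}]}' | sed -n '2p;4p'
python3 -m crank '{"steps":[{"translation":[0,0,0.05],"turn":0},{"translation":[0,0,0.03],"turn":0},{"translation":[0,0,0],"turn":0},{"translation":[0,0,0],"turn":0}]}' | sed -n '2p;4p'
```

```text
tcp_pos: [512.4, -366.6, 17.7]
force: [0.4, -0.6, -0.2]
tcp_pos: [512.1, -366.7, 14.7]
force: [-0.4, -0.2, -0.7]
```

```bash
python3 -m crank '{"steps":[{"translation":[0,-0.04,0.03],"turn":0},{"translation":[0,0,0.02],"turn":0},{"translation":[0,0,0],"turn":0},{"translation":[0,0,0],"turn":0}]}' | sed -n '2p;4p'
python3 -m crank '{"steps":[{"translation":[0,0,0],"turn":0},{"translation":[0,0,0],"turn":0},{"translation":[0,0,0],"turn":0},{"translation":[0,0,0],"turn":0},{"translation":[0,0,0],"turn":0}]}' 38
python3 -m crank '{"steps":[{"translation":[0,0,-0.2],"turn":0},{"translation":[0,0,-0.5],"turn":0},{"translation":[0,0,-1],"turn":0},{"translation":[0,0,-1],"turn":0},{"translation":[0,0,-1],"turn":0},{"translation":[0,0,-0.6],"turn":-0.5},{"translation":[0,0,0],"turn":-1},{"translation":[0,0,0],"turn":-1},{"translation":[0,0,0],"turn":-1},{"translation":[0,0,0],"turn":-1},{"translation":[0,0,0],"turn":-1},{"translation":[0,0,0],"turn":-1},{"translation":[0,0,0],"turn":-1},{"translation":[0,0,0],"turn":-1},{"translation":[0,0,0],"turn":-1},{"translation":[0,0,0],"turn":-1},{"translation":[0,0,0],"turn":-1},{"translation":[0,0,0],"turn":-1},{"translation":[0,0,0],"turn":-1},{"translation":[0,0,0],"turn":-1}]}' 85 | head -3
python3 -m crank '{"steps":[{"translation":[0,0,0],"turn":-0.5},{"translation":[0,0,0],"turn":0}]}'| head -3
python3 - <<'E'
from h import *
d=grab('top');cv2.imwrite('pics/t2.png',cv2.resize(d['image'][130:290,130:480,::-1],None,fx=2,fy=2))
for k,z in(('white',20),('tan',10)):
  for c in blobs(d,k,60,2500):
    p=ray(d,c,z).mean(0)
    if 480<p[0]<560 and -400<p[1]<-150: r=cv2.minAreaRect(ray(d,c,z).astype(np.float32));print(k,np.round(r[0],1),np.round(r[1],1),round(r[2],1))
plan(96.65,[570,0,160],[671,200,150])
E
```

```text
tcp_pos: [511.9, -365.3, 13.5]
force: [-2.0, 0.9, 5.9]
time_s: 10.9
tcp_pos: [511.9, -365.3, 12.8]
eef_rot: [[0.993, 0.115, -0.0], [0.115, -0.993, 0.0], [-0.0, -0.0, -1.0]]
force: [0.8, -0.0, 1.1]
opening: 38.2
grasp_force: 0.0
time_s: 12.57
tcp_pos: [511.8, -365.3, 142.4]
eef_rot: [[-0.068, 0.998, 0.0], [0.998, 0.068, -0.0], [-0.0, 0.0, -1.0]]
time_s: 12.73
tcp_pos: [511.8, -365.3, 142.3]
eef_rot: [[-0.117, 0.993, 0.0], [0.993, 0.117, -0.0], [-0.0, 0.0, -1.0]]
tan [ 495.4 -186.7] [49.  52.1] 0.7
tan [ 506.1 -274.5] [68.4 68.9] 0.2
tan [ 516.2 -363.5] [120.8  51.7] 6.4
at [ 511.9 -365.3  142.3] yaw 96.52 turn -0.02
[570, 0, 160] units [11.87  3.33 -0.59] n 12 row [ 0.989  0.278 -0.049]
[671, 200, 150] units [6.23 4.12 0.33] n 7 row [0.89  0.588 0.048]
```

View pics/t2.png

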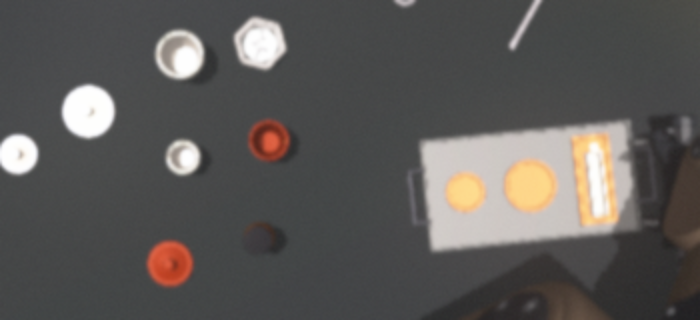

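The boat lies inside the plate's rim, at crop position (597,180). Next is the large crucible.

```bash
python3 -m crank '{"steps":[{"translation":[0.5,0.15,-0.1],"turn":0},{"translation":[0.99,0.278,-0.05],"turn":0},{"translation":[0.99,0.278,-0.05],"turn":0},{"translation":[0.99,0.278,-0.05],"turn":0},{"translation":[0.99,0.278,-0.05],"turn":0},{"translation":[0.99,0.278,-0.05],"turn":0},{"translation":[0.99,0.278,-0.05],"turn":0},{"translation":[0.99,0.278,-0.05],"turn":0},{"translation":[0.99,0.278,-0.05],"turn":0},{"translation":[0.99,0.278,-0.05],"turn":0},{"translation":[0.99,0.278,0],"turn":0},{"translation":[0.99,0.278,0],"turn":0},{"translation":[0.5,0.12,0],"turn":0}]}' | sed -n 2p
python3 -m crank '{"steps":[{"translation":[0.89,0.59,0.05],"turn":0},{"translation":[0.89,0.59,0.05],"turn":0},{"translation":[0.89,0.59,0.05],"turn":0},{"translation":[0.89,0.59,0.05],"turn":0},{"translation":[0.89,0.59,0.05],"turn":0},{"translation":[0.89,0.59,0.05],"turn":0},{"translation":[0.45,0.3,0],"turn":0},{"translation":[0.44,0.29,0],"turn":0},{"translation":[0,0,0],"turn":0},{"translation":[0,0,0],"turn":0}]}' | sed -n 2p
python3 - <<'E'
from h import *
d=grab('wrist');cv2.imwrite('pics/w3.png',d['image'][:,:,::-1])
for c in blobs(d,'white',400,60000):
    print(c.mean(0).round(),len(c),cv2.boundingRect(c),'z5',circ(d,c,5),'z38',circ(d,c,38),'z50',circ(d,c,50))
plan(96.65,[671,200,25])
E
```

```text
tcp_pos: [569.9, 4.1, 158.8]
tcp_pos: [671.1, 201.4, 149.3]
[430. 316.] 179 (402, 281, 51, 66) z5 [814.1 105.2  15.4  83.9] z38 [796.7 125.5  13.7  74.2] z50 [790.4 132.9  13.   70.7]
[297. 315.] 204 (257, 281, 81, 68) z5 [696.8  91.7  67.   67.4] z38 [692.9 113.5  59.3  59.7] z50 [691.4 121.4  56.5  56.9]
[137. 316.] 175 (115, 281, 50, 66) z5 [556.1  75.9  15.1  82.7] z38 [568.3  99.6  13.3  73.2] z50 [572.7 108.1  12.7  69.8]
[546. 309.] 282 (516, 241, 44, 120) z5 [918.4 103.6  32.4 139.8] z38 [889.1 124.   28.7 123.7] z50 [878.4 131.5  27.3 117.9]
[284. 209.] 248 (240, 166, 88, 88) z5 [673.7 187.8  70.1  73.9] z38 [672.5 198.6  62.   65.4] z50 [672.  202.5  59.1  62.3]
[100. 190.] 197 (64, 162, 68, 60) z5 [524.3 187.3  45.4  56.1] z38 [540.2 198.1  40.2  49.7] z50 [545.9 202.1  38.3  47.3]
[534. 200.] 548 (480, 64, 80, 254) z5 [876.  184.7  43.  235.6] z38 [851.5 195.8  38.1 208.6] z50 [842.6 199.9  36.3 198.8]
[495.  57.] 412 (450, 0, 96, 124) z5 [810.6 318.   74.   94.7] z38 [793.6 313.9  65.5  83.8] z50 [787.4 312.4  62.4  79.9]
[201.  21.] 251 (150, 0, 100, 58) z5 [601.1 316.8  38.6  72. ] z38 [608.2 312.8  34.1  63.7] z50 [610.8 311.3  32.5  60.7]
at [671.1 200.6 149.3] yaw 96.56 turn -0.01
[671, 200, 25] units [-0.02 -0.01  4.14] n 5 row [-0.004 -0.001  0.829]
```

View pics/w3.png

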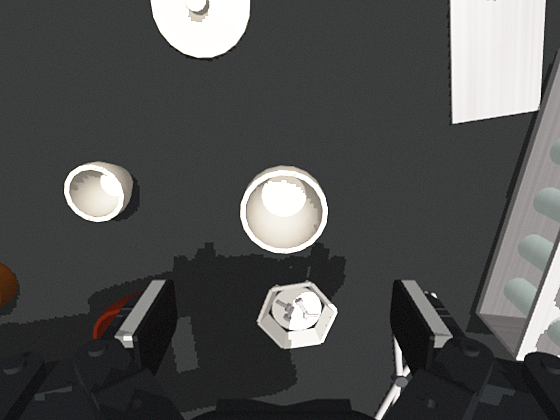

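```bash
python3 -m crank '{"steps":[{"translation":[0,0.02,0.6],"turn":0},{"translation":[0,0,0.9],"turn":0},{"translation":[0,0,0.9],"turn":0},{"translation":[0,0,0.8],"turn":0},{"translation":[0,0,0.6],"turn":0},{"translation":[0,0,0.3],"turn":0},{"translation":[0,0,0.2],"turn":0},{"translation":[0,0,0],"turn":0},{"translation":[0,0,0],"turn":0}]}' | sed -n '2p;4p'
python3 -m crank '{"steps":[{"translation":[0,0,0],"turn":0},{"translation":[0,0,0],"turn":0},{"translation":[0,0,0],"turn":0},{"translation":[0,0,0],"turn":0},{"translation":[0,0,0],"turn":0},{"translation":[0,0,0],"turn":0},{"translation":[0,0,0],"turn":0},{"translation":[0,0,0],"turn":0}]}' 50
```

```text
tcp_pos: [672.8, 200.2, 21.3]
force: [-0.6, -0.6, 0.5]
time_s: 16.17
tcp_pos: [673.0, 200.5, 22.1]
eef_rot: [[-0.115, 0.993, 0.002], [0.993, 0.115, 0.0], [0.0, 0.002, -1.0]]
force: [-0.6, -1.1, 7.4]
opening: 57.6
grasp_force: 64.1
```

```bash
python3 -m crank '{"steps":[{"translation":[0,0,-0.2],"turn":0},{"translation":[0,0,-0.5],"turn":0},{"translation":[0,0,-0.9],"turn":0},{"translation":[0,0,-1],"turn":0},{"translation":[0,0,-0.9],"turn":0},{"translation":[0,0,-0.5],"turn":0},{"translation":[0,0,-0.2],"turn":0},{"translation":[0,0,0],"turn":0}]}'
python3 -c "
from h import *
plan(96.65,[600,0,150],[507.3,-275.3,110])"
```

```text
time_s: 16.83
tcp_pos: [672.8, 200.5, 148.8]
eef_rot: [[-0.115, 0.993, 0.003], [0.993, 0.115, 0.001], [0.0, 0.003, -1.0]]
force: [-0.1, -0.7, -1.1]
opening: 57.3
grasp_force: 64.3
at [672.8 200.5 148.8] yaw 96.59 turn -0.01
[600, 0, 150] units [-6.36 -3.19 -0.04] n 7 row [-0.908 -0.455 -0.006]
[507.3, -275.3, 110] units [-8.76 -4.13  1.33] n 9 row [-0.973 -0.459  0.148]
```

```bash
python3 -m crank '{"steps":[{"translation":[-0.4,-0.2,0],"turn":0},{"translation":[-0.8,-0.4,0],"turn":0},{"translation":[-0.95,-0.48,0],"turn":0},{"translation":[-0.95,-0.48,0],"turn":0},{"translation":[-0.95,-0.48,0],"turn":0},{"translation":[-0.95,-0.48,0],"turn":0},{"translation":[-0.95,-0.48,0],"turn":0},{"translation":[-0.95,-0.45,0.1],"turn":0},{"translation":[-0.97,-0.46,0.15],"turn":0},{"translation":[-0.97,-0.46,0.15],"turn":0},{"translation":[-0.97,-0.46,0.15],"turn":0},{"translation":[-0.97,-0.46,0.15],"turn":0},{"translation":[-0.97,-0.46,0.15],"turn":0},{"translation":[-0.97,-0.46,0.15],"turn":0},{"translation":[-0.97,-0.46,0.15],"turn":0},{"translation":[-0.8,-0.4,0.15],"turn":0},{"translation":[-0.4,-0.2,0.1],"turn":0},{"translation":[-0.2,-0.1,0],"turn":0},{"translation":[0,0,0],"turn":0},{"translation":[0,0,0],"turn":0}]}'
python3 - <<'E'
from h import *
plan(96.65,[507.3,-275.3,32])
d=grab('wrist');cv2.imwrite('pics/w4.png',d['image'][:,:,::-1])
E
```

```text
time_s: 18.5
tcp_pos: [504.6, -274.0, 104.2]
eef_rot: [[-0.115, 0.993, -0.001], [0.993, 0.115, 0.0], [0.001, -0.001, -1.0]]
force: [-0.1, 0.9, -0.2]
opening: 57.5
grasp_force: 64.4
at [ 504.6 -274.   104.2] yaw 96.58 turn -0.01
[507.3, -275.3, 32] units [-0.05  0.09  2.41] n 3 row [-0.018  0.029  0.802]
```

View pics/w4.png

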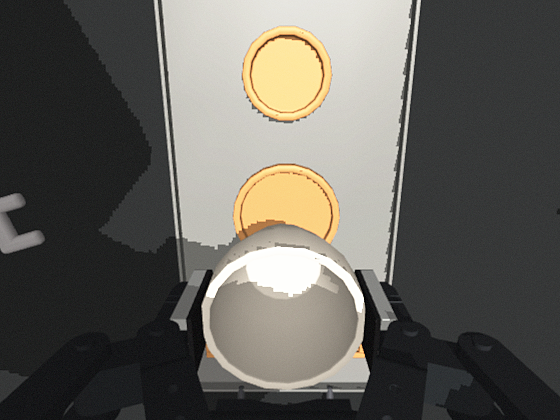

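The crucible is held upright over the large saucer at (287,215). Lowering it.

```bash
python3 -m crank '{"steps":[{"translation":[-0.05,0.09,0.5],"turn":0},{"translation":[0,0,0.7],"turn":0},{"translation":[0,0,0.6],"turn":0},{"translation":[0,0,0.4],"turn":0},{"translation":[0,0,0.2],"turn":0},{"translation":[0,0,0],"turn":0},{"translation":[0,0,0],"turn":0}]}' | sed -n '2p;4p'
python3 -m crank '{"steps":[{"translation":[0,0,0.05],"turn":0},{"translation":[0,0,0.05],"turn":0},{"translation":[0,0,0.03],"turn":0},{"translation":[0,0,0],"turn":0},{"translation":[0,0,0],"turn":0}]}' | sed -n '2p;4p'
```

```text
tcp_pos: [507.9, -275.6, 32.8]
force: [-0.3, -0.4, 0.2]
tcp_pos: [507.6, -275.9, 28.7]
force: [0.8, -0.2, -0.7]
```

```bash
python3 -m crank '{"steps":[{"translation":[0,0,0.03],"turn":0},{"translation":[0,0,0.02],"turn":0},{"translation":[0,0,0],"turn":0},{"translation":[0,0,0],"turn":0}]}' | sed -n '2p;4p'
```

```text
tcp_pos: [507.5, -275.9, 27.1]
force: [-0.7, 0.4, 1.0]
```

```bash
python3 -m crank '{"steps":[{"translation":[0,0,0.02],"turn":0},{"translation":[0,0,0],"turn":0},{"translation":[0,0,0],"turn":0}]}' | sed -n '2p;4p'
python3 -m crank '{"steps":[{"translation":[0,0,0],"turn":0},{"translation":[0,0,0],"turn":0},{"translation":[0,0,0],"turn":0},{"translation":[0,0,0],"turn":0},{"translation":[0,0,0],"turn":0},{"translation":[0,0,0],"turn":0}]}' 85
python3 -m crank '{"steps":[{"translation":[0,0,-0.2],"turn":0},{"translation":[0,0,-0.5],"turn":0},{"translation":[0,0,-1],"turn":0},{"translation":[0,0,-1],"turn":0},{"translation":[0,0,-0.9],"turn":0},{"translation":[0,0,-0.5],"turn":0},{"translation":[0,0,0],"turn":0},{"translation":[0,0,0],"turn":0}]}' | sed -n 2p
python3 - <<'E'
from h import *
plan(96.65,[600,20,150],[600,327,125])
d=grab('wrist');cv2.imwrite('pics/w5.png',d['image'][:,:,::-1])
for c in blobs(d,'white',2000,60000): print(c.mean(0).round(),circ(d,c,55))
d=grab('top')
for c in blobs(d,'white',60,2500):
    p=circ(d,c,55)
    if 480<p[0]<560 and -400<p[1]<-150:print('top',p)
E
```

```text
tcp_pos: [507.5, -276.0, 27.0]
force: [-2.4, 1.1, 8.2]
time_s: 20.63
tcp_pos: [507.5, -275.9, 26.3]
eef_rot: [[-0.115, 0.993, -0.0], [0.993, 0.115, -0.0], [-0.0, -0.0, -1.0]]
force: [0.4, 1.0, 0.8]
opening: 85.1
grasp_force: 0.0
tcp_pos: [507.6, -275.9, 150.3]
at [ 507.6 -275.9  150.3] yaw 96.59 turn -0.01
[600, 20, 150] units [9.44 4.2  0.01] n 10 row [0.944 0.42  0.001]
[600, 327, 125] units [10.16  1.19  0.83] n 11 row [0.924 0.108 0.076]
[280. 297.] [ 510.2 -338.8   25.6  100.7]
[298. 168.] [ 507.9 -239.9  128.4  254.9]
```

View pics/w5.png

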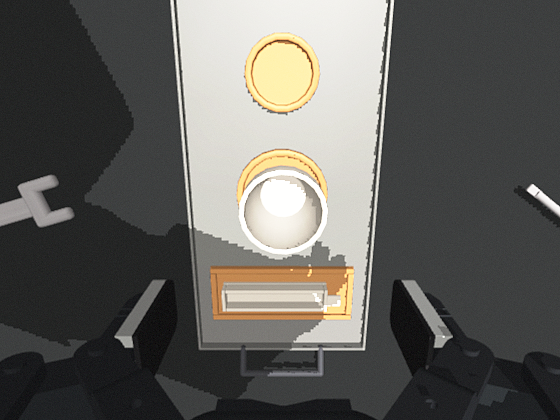

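The large crucible stands in its saucer, with its rim centre near (283,211), and the boat sits within its plate. Now the large lid.

```bash
python3 -c "
from h import *
d=grab('wrist');print(ray(d,[283,211.5],55),ray(d,[[239,211],[327,211],[283,168],[283,255]],55).round(1).tolist())"
python3 -m crank '{"steps":[{"translation":[0.4,0.2,0],"turn":0},{"translation":[0.8,0.4,0],"turn":0},{"translation":[0.95,0.42,0],"turn":0},{"translation":[0.95,0.42,0],"turn":0},{"translation":[0.95,0.42,0],"turn":0},{"translation":[0.95,0.42,0],"turn":0},{"translation":[0.95,0.42,0],"turn":0},{"translation":[0.95,0.42,0],"turn":0},{"translation":[0.95,0.42,0],"turn":0},{"translation":[0.95,0.42,0],"turn":0},{"translation":[0.64,0.24,0],"turn":0}]}' | sed -n 2p
python3 -m crank '{"steps":[{"translation":[0.92,0.11,0.08],"turn":0},{"translation":[0.92,0.11,0.08],"turn":0},{"translation":[0.92,0.11,0.08],"turn":0},{"translation":[0.92,0.11,0.08],"turn":0},{"translation":[0.92,0.11,0.08],"turn":0},{"translation":[0.92,0.11,0.08],"turn":0},{"translation":[0.92,0.11,0.08],"turn":0},{"translation":[0.92,0.11,0.08],"turn":0},{"translation":[0.92,0.11,0.08],"turn":0},{"translation":[0.92,0.11,0.08],"turn":0},{"translation":[0.6,0.06,0.03],"turn":0},{"translation":[0.36,0.03,0],"turn":0},{"translation":[0,0,0],"turn":0},{"translation":[0,0,0],"turn":0}]}' 40 | sed -n 2p
python3 - <<'E'
from h import *
d=grab('wrist');cv2.imwrite('pics/w6.png',d['image'][:,:,::-1])
plan(96.65,[600,327,12])
for c in blobs(d,'white',2000,60000): print(c.mean(0).round(),circ(d,c,2.5),circ(d,c,5))
E
```

```text
[[ 507.37712441 -272.75455437]] [[478.2, -275.8], [536.4, -269.0], [504.0, -243.5], [511.0, -304.3]]
tcp_pos: [600.4, 23.2, 148.4]
tcp_pos: [600.2, 326.8, 123.8]
at [600.5 326.1 124.1] yaw 96.58 turn -0.01
[600, 327, 12] units [ 0.03 -0.01  3.74] n 4 row [ 0.008 -0.003  0.934]
[537. 240.] [797.8 314.9  37.3 109.2] [795.8 315.8  36.9 108.2]
[282. 199.] [599.8 329.   67.6  68. ] [599.7 329.7  67.   67.4]
[207.  52.] [539.7 422.9  49.4  49.6] [540.2 422.8  48.9  49.2]
```

View pics/w6.png

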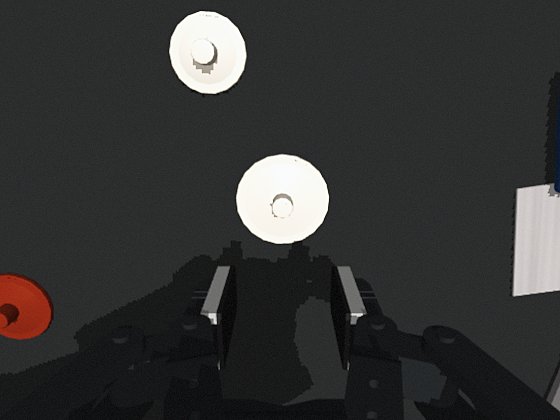

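The large lid is at (282,199), knob at (283,207). The fit gives a 67.6 mm disc at (599.8,329), which agrees with the top view. Grasping the knob.

```bash
python3 -m crank '{"steps":[{"translation":[0.06,-0.02,0.6],"turn":0},{"translation":[0,0,0.8],"turn":0},{"translation":[0,0,0.8],"turn":0},{"translation":[0,0,0.7],"turn":0},{"translation":[0,0,0.5],"turn":0},{"translation":[0,0,0.2],"turn":0},{"translation":[0,0,0.12],"turn":0},{"translation":[0,0,0],"turn":0},{"translation":[0,0,0],"turn":0}]}' | sed -n '2p;4p'
python3 -m crank '{"steps":[{"translation":[0,0,0],"turn":0},{"translation":[0,0,0],"turn":0},{"translation":[0,0,0],"turn":0},{"translation":[0,0,0],"turn":0},{"translation":[0,0,0],"turn":0},{"translation":[0,0,0],"turn":0},{"translation":[0,0,0],"turn":0},{"translation":[0,0,0],"turn":0}]}' 5
```

```text
tcp_pos: [600.5, 328.3, 13.8]
force: [-0.3, 0.2, 0.0]
time_s: 25.0
tcp_pos: [600.4, 328.7, 14.1]
eef_rot: [[-0.115, 0.993, 0.002], [0.993, 0.115, 0.0], [0.0, 0.002, -1.0]]
force: [-1.0, -0.8, 6.6]
opening: 11.6
grasp_force: 58.6
```

```bash
python3 -m crank '{"steps":[{"translation":[0,0,-0.1],"turn":0},{"translation":[0,0,-0.2],"turn":0},{"translation":[0,0,-0.2],"turn":0},{"translation":[0,0,0],"turn":0},{"translation":[0,0,0],"turn":0},{"translation":[0,0,0],"turn":0}]}'
python3 - <<'E'
from h import *
d=grab('wrist');cv2.imwrite('pics/w7.png',d['image'][120:,100:460,::-1])
E
```

```text
time_s: 25.5
tcp_pos: [599.9, 328.5, 27.9]
eef_rot: [[-0.115, 0.993, 0.0], [0.993, 0.115, -0.0], [-0.0, 0.0, -1.0]]
force: [0.3, -0.7, -0.5]
opening: 11.2
grasp_force: 58.6
```

View pics/w7.png

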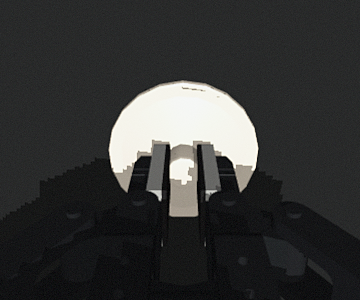

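The lid is held level by its knob, near (182,165) in the crop. Carrying it over.

```bash
python3 -m crank '{"steps":[{"translation":[0,0,-0.4],"turn":0},{"translation":[0,0,-0.7],"turn":0},{"translation":[0,0,-0.9],"turn":0},{"translation":[0,0,-0.9],"turn":0},{"translation":[0,0,-0.7],"turn":0},{"translation":[0,0,-0.4],"turn":0},{"translation":[0,0,-0.1],"turn":0},{"translation":[0,0,0],"turn":0}]}' |sed -n '2p;5p'
python3 -c "
from h import *
plan(96.65,[600,20,150],[507.5,-274,120])"
```

```text
tcp_pos: [599.9, 328.6, 151.4]
opening: 11.1
at [599.9 328.6 151.4] yaw 96.59 turn -0.01
[600, 20, 150] units [-10.22  -1.19   0.05] n 11 row [-0.929 -0.108  0.004]
[507.5, -274, 120] units [-9.38 -4.2   1.  ] n 10 row [-0.938 -0.42   0.1  ]
```

```bash
python3 -m crank '{"steps":[{"translation":[-0.3,-0.04,0],"turn":0},{"translation":[-0.6,-0.07,0],"turn":0},{"translation":[-0.92,-0.11,0],"turn":0},{"translation":[-0.92,-0.11,0],"turn":0},{"translation":[-0.92,-0.11,0],"turn":0},{"translation":[-0.92,-0.11,0],"turn":0},{"translation":[-0.92,-0.11,0],"turn":0},{"translation":[-0.92,-0.11,0],"turn":0},{"translation":[-0.92,-0.11,0],"turn":0},{"translation":[-0.92,-0.11,0],"turn":0},{"translation":[-0.96,-0.11,0],"turn":0},{"translation":[-1,-0.1,0.05],"turn":0}]}' | sed -n '2p;5p'
python3 -m crank '{"steps":[{"translation":[-0.93,-0.42,0.1],"turn":0},{"translation":[-0.93,-0.42,0.1],"turn":0},{"translation":[-0.93,-0.42,0.1],"turn":0},{"translation":[-0.93,-0.42,0.1],"turn":0},{"translation":[-0.93,-0.42,0.1],"turn":0},{"translation":[-0.93,-0.42,0.1],"turn":0},{"translation":[-0.93,-0.42,0.1],"turn":0},{"translation":[-0.93,-0.42,0.1],"turn":0},{"translation":[-0.93,-0.42,0.1],"turn":0},{"translation":[-0.6,-0.26,0.1],"turn":0},{"translation":[-0.3,-0.13,0],"turn":0},{"translation":[-0.1,-0.03,0],"turn":0},{"translation":[0,0,0],"turn":0},{"translation":[0,0,0],"turn":0}]}' | sed -n '2p;5p'
python3 -c "
from h import *
plan(96.65,[507.5,-274,75])"
```

```text
tcp_pos: [598.3, 18.1, 148.0]
opening: 11.5
tcp_pos: [506.4, -273.0, 119.1]
opening: 11.0
at [ 506.4 -273.   119.1] yaw 96.61 turn -0.01
[507.5, -274, 75] units [-0.04  0.03  1.47] n 2 row [-0.019  0.016  0.736]
```

```bash
python3 -m crank '{"steps":[{"translation":[-0.03,0.03,0.4],"turn":0},{"translation":[0,0,0.5],"turn":0},{"translation":[0,0,0.35],"turn":0},{"translation":[0,0,0.2],"turn":0},{"translation":[0,0,0],"turn":0},{"translation":[0,0,0],"turn":0}]}' | sed -n '2p;4p'
python3 -m crank '{"steps":[{"translation":[0,0,0.07],"turn":0},{"translation":[0,0,0.06],"turn":0},{"translation":[0,0,0.03],"turn":0},{"translation":[0,0,0],"turn":0},{"translation":[0,0,0],"turn":0}]}' | sed -n '2p;4p'
```

```text
tcp_pos: [507.5, -274.3, 75.6]
force: [-0.2, 0.2, -1.3]
tcp_pos: [507.4, -274.7, 71.3]
force: [0.3, -0.3, -0.7]
```

```bash
python3 -m crank '{"steps":[{"translation":[0,0,0.03],"turn":0},{"translation":[0,0,0.02],"turn":0},{"translation":[0,0,0],"turn":0},{"translation":[0,0,0],"turn":0}]}' | sed -n '2p;4p'
python3 -m crank '{"steps":[{"translation":[0,0,0.02],"turn":0},{"translation":[0,0,0],"turn":0},{"translation":[0,0,0],"turn":0}]}' | sed -n '2p;4p'
```

```text
tcp_pos: [507.4, -274.7, 69.6]
force: [-0.5, -0.1, -0.5]
tcp_pos: [507.4, -274.7, 69.1]
force: [-0.3, -1.0, 0.2]
```

```bash
python3 -m crank '{"steps":[{"translation":[0,0,0.03],"turn":0},{"translation":[0,0,0],"turn":0},{"translation":[0,0,0],"turn":0}]}' | sed -n '2p;4p'
```

```text
tcp_pos: [507.5, -274.8, 69.0]
force: [-1.9, 1.6, 10.0]
```

```bash
python3 -m crank '{"steps":[{"translation":[0,0,0],"turn":0},{"translation":[0,0,0],"turn":0},{"translation":[0,0,0],"turn":0},{"translation":[0,0,0],"turn":0}]}' 40| sed -n '2p;4,6p'
python3 -m crank '{"steps":[{"translation":[0,0,-0.2],"turn":0},{"translation":[0,0,-0.5],"turn":0},{"translation":[0,0,-0.8],"turn":0},{"translation":[0,0,-0.8],"turn":0},{"translation":[0,0,-0.4],"turn":0},{"translation":[0,0,0],"turn":0},{"translation":[0,0,0],"turn":0}]}' 70| sed -n 2p
python3 - <<'E'
from h import *
plan(96.65,[560,-30,150],[537.5,195,140])
d=grab('wrist');cv2.imwrite('pics/w8.png',d['image'][:,:,::-1])
E
```

```text
tcp_pos: [507.3, -274.6, 67.9]
force: [0.6, -0.8, -0.2]
opening: 39.8
grasp_force: 0.0
tcp_pos: [507.4, -274.7, 149.6]
at [ 507.4 -274.7  149.6] yaw 96.59 turn -0.01
[560, -30, 150] units [ 7.9   2.69 -0.01] n 8 row [ 0.987  0.336 -0.002]
[537.5, 195, 140] units [7.54 0.12 0.33] n 8 row [0.942 0.015 0.042]
```

View pics/w8.png

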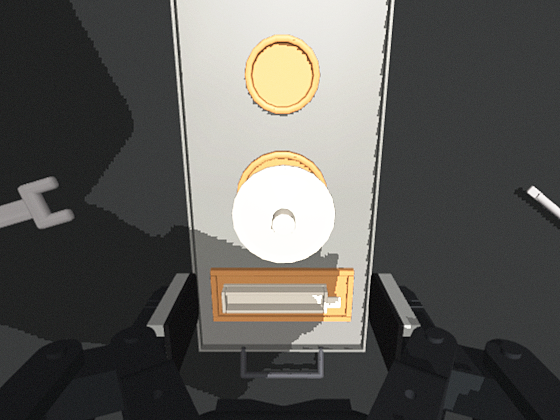

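The lid sits level and centred on the large crucible: disc centre (283.5,214), where the rim centre was (283,211). Now the small crucible.

```bash
python3 -m crank '{"steps":[{"translation":[0.4,0.14,0],"turn":0},{"translation":[0.8,0.27,0],"turn":0},{"translation":[0.98,0.335,0],"turn":0},{"translation":[0.98,0.335,0],"turn":0},{"translation":[0.98,0.335,0],"turn":0},{"translation":[0.98,0.335,0],"turn":0},{"translation":[0.98,0.335,0],"turn":0},{"translation":[0.98,0.335,0],"turn":0},{"translation":[0.82,0.27,0],"turn":0},{"translation":[0.94,0.015,0.04],"turn":0},{"translation":[0.94,0.015,0.04],"turn":0},{"translation":[0.94,0.015,0.04],"turn":0},{"translation":[0.94,0.015,0.04],"turn":0},{"translation":[0.94,0.015,0.04],"turn":0},{"translation":[0.94,0.015,0.04],"turn":0},{"translation":[0.94,0.015,0.04],"turn":0},{"translation":[0.6,0.015,0.04],"turn":0},{"translation":[0.34,0.015,0.04],"turn":0},{"translation":[0,0,0],"turn":0},{"translation":[0,0,0],"turn":0}]}' | sed -n 2p
python3 - <<'E'
from h import *
d=grab('wrist');cv2.imwrite('pics/w9.png',d['image'][:,:,::-1])
for c in blobs(d,'white',800,60000): print(c.mean(0).round(),cv2.boundingRect(c),'z5',circ(d,c,5),'z38',circ(d,c,38))
plan(96.65,[537.5,195,14])
E
```

```text
tcp_pos: [538.1, 194.6, 137.6]
[463. 321.] (426, 296, 73, 55) z5 [705.8 104.1  40.6  69. ] z38 [684.7 124.5  35.8  60.7]
[399. 304.] (378, 273, 43, 64) z5 [650.  109.9  14.4  83.6] z38 [635.6 129.6  12.7  73.6]
[167. 304.] (146, 273, 43, 64) z5 [449.7  85.9  14.5  83.2] z38 [459.3 108.5  12.8  73.3]
[282. 208.] (252, 176, 62, 64) z5 [539.1 186.9  47.3  50.6] z38 [537.9 197.5  41.6  44.5]
at [538.3 194.  137.8] yaw 96.58 turn -0.01
[537.5, 195, 14] units [ 0.03 -0.02  4.13] n 5 row [ 0.007 -0.005  0.825]
```

View pics/w9.png

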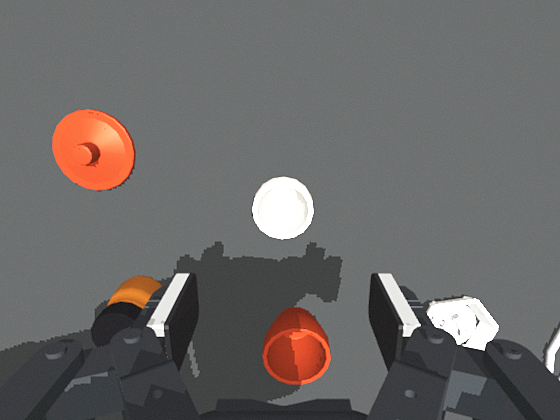

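```bash
python3 -m crank '{"steps":[{"translation":[0.05,-0.02,0.6],"turn":0},{"translation":[0,0,0.9],"turn":0},{"translation":[0,0,0.9],"turn":0},{"translation":[0,0,0.8],"turn":0},{"translation":[0,0,0.6],"turn":0},{"translation":[0,0,0.3],"turn":0},{"translation":[0,0,0.1],"turn":0},{"translation":[0,0,0],"turn":0},{"translation":[0,0,0],"turn":0}]}' | sed -n '2p;4p'
python3 -m crank '{"steps":[{"translation":[0,0,0],"turn":0},{"translation":[0,0,0],"turn":0},{"translation":[0,0,0],"turn":0},{"translation":[0,0,0],"turn":0},{"translation":[0,0,0],"turn":0},{"translation":[0,0,0],"turn":0},{"translation":[0,0,0],"turn":0},{"translation":[0,0,0],"turn":0}]}' 30
python3 -m crank '{"steps":[{"translation":[0,0,-0.2],"turn":0},{"translation":[0,0,-0.5],"turn":0},{"translation":[0,0,-0.9],"turn":0},{"translation":[0,0,-1],"turn":0},{"translation":[0,0,-1],"turn":0},{"translation":[0,0,-0.7],"turn":0},{"translation":[0,0,-0.3],"turn":0},{"translation":[0,0,0],"turn":0}]}'
python3 -c "
from h import *
plan(96.65,[575,-10,150],[497,-186.6,110])"
```

```text
tcp_pos: [538.3, 195.7, 13.1]
force: [-0.0, 0.0, -0.7]
time_s: 34.23
tcp_pos: [538.3, 196.1, 13.6]
eef_rot: [[-0.115, 0.993, 0.002], [0.993, 0.115, 0.0], [0.0, 0.002, -1.0]]
force: [-2.1, -0.8, 8.9]
opening: 40.0
grasp_force: 59.3
time_s: 34.9
tcp_pos: [538.4, 196.2, 152.5]
eef_rot: [[-0.115, 0.993, 0.004], [0.993, 0.115, 0.001], [0.0, 0.004, -1.0]]
force: [0.4, 0.9, -1.3]
opening: 39.7
grasp_force: 60.5
at [538.4 196.2 152.5] yaw 96.6 turn -0.01
[575, -10, 150] units [-6.97  0.42  0.08] n 7 row [-0.996  0.06   0.012]
[497, -186.6, 110] units [-5.55 -3.26  1.33] n 6 row [-0.924 -0.544  0.222]
```

```bash
python3 -m crank '{"steps":[{"translation":[-0.4,0.02,0],"turn":0},{"translation":[-0.8,0.04,0],"turn":0},{"translation":[-0.98,0.06,0],"turn":0},{"translation":[-0.98,0.06,0],"turn":0},{"translation":[-0.98,0.06,0],"turn":0},{"translation":[-0.98,0.06,0],"turn":0},{"translation":[-0.98,0.06,0],"turn":0},{"translation":[-0.87,0.06,0.05],"turn":0},{"translation":[-0.92,-0.54,0.2],"turn":0},{"translation":[-0.92,-0.54,0.2],"turn":0},{"translation":[-0.92,-0.54,0.2],"turn":0},{"translation":[-0.92,-0.54,0.2],"turn":0},{"translation":[-0.92,-0.54,0.2],"turn":0},{"translation":[-0.6,-0.36,0.2],"turn":0},{"translation":[-0.27,-0.18,0.1],"turn":0},{"translation":[0,0,0],"turn":0},{"translation":[0,0,0],"turn":0}]}' | sed -n '2p;5p'
python3 -c "
from h import *
plan(96.65,[497,-186.6,25])"
```

```text
tcp_pos: [496.1, -184.3, 109.0]
opening: 40.3
at [ 496.1 -184.3  109. ] yaw 96.52 turn -0.02
[497, -186.6, 25] units [-0.08  0.02  2.8 ] n 3 row [-0.026  0.007  0.933]
```

```bash
python3 -m crank '{"steps":[{"translation":[-0.08,0.02,0.5],"turn":0},{"translation":[0,0,0.8],"turn":0},{"translation":[0,0,0.7],"turn":0},{"translation":[0,0,0.5],"turn":0},{"translation":[0,0,0.3],"turn":0},{"translation":[0,0,0],"turn":0},{"translation":[0,0,0],"turn":0}]}' | sed -n '2p;4p'
python3 -m crank '{"steps":[{"translation":[0,0,0.07],"turn":0},{"translation":[0,0,0.06],"turn":0},{"translation":[0,0,0.03],"turn":0},{"translation":[0,0,0],"turn":0},{"translation":[0,0,0],"turn":0}]}' | sed -n '2p;4p'
```

```text
tcp_pos: [497.7, -186.1, 25.9]
force: [0.2, 0.1, -0.2]
tcp_pos: [497.5, -186.8, 21.3]
force: [0.5, 0.1, -0.5]
```

```bash
python3 -m crank '{"steps":[{"translation":[0,0,0.05],"turn":0},{"translation":[0,0,0.03],"turn":0},{"translation":[0,0,0],"turn":0},{"translation":[0,0,0],"turn":0}]}' | sed -n '2p;4p'
python3 -m crank '{"steps":[{"translation":[0,0,0.02],"turn":0},{"translation":[0,0,0],"turn":0},{"translation":[0,0,0],"turn":0}]}' | sed -n '2p;4p'
```

```text
tcp_pos: [497.4, -186.8, 18.7]
force: [-1.0, -0.2, 2.9]
tcp_pos: [497.4, -186.9, 18.6]
force: [-2.4, -0.3, 10.8]
```

```bash
python3 -m crank '{"steps":[{"translation":[0,0,0],"turn":0},{"translation":[0,0,0],"turn":0},{"translation":[0,0,0],"turn":0},{"translation":[0,0,0],"turn":0},{"translation":[0,0,0],"turn":0}]}' 70 | sed -n '2p;4,6p'
python3 -m crank '{"steps":[{"translation":[0,0,-0.2],"turn":0},{"translation":[0,0,-0.5],"turn":0},{"translation":[0,0,-1],"turn":0},{"translation":[0,0,-1],"turn":0},{"translation":[0,0,-1],"turn":0},{"translation":[0,0,-0.6],"turn":0},{"translation":[0,0,0],"turn":0}]}' | sed -n 2p
python3 - <<'E'
from h import *
d=grab('wrist')
m=cv2.inRange(cv2.cvtColor(d['image'],cv2.COLOR_RGB2HSV),(0,0,215),(179,70,255))
cv2.imwrite('pics/w10.png',d['image'][:,:,::-1]);cv2.imwrite('pics/m10.png',m)
plan(96.65,[600,40,150],[540,421,125])
E
```

```text
tcp_pos: [497.3, -186.7, 17.9]
force: [-0.7, 0.3, -0.2]
opening: 70.4
grasp_force: 0.0
tcp_pos: [498.6, -187.3, 151.1]
at [ 497.9 -187.   149. ] yaw 96.59 turn -0.01
[600, 40, 150] units [ 7.12  4.26 -0.03] n 8 row [ 0.89   0.532 -0.004]
[540, 421, 125] units [12.85 -0.52  0.83] n 13 row [ 0.988 -0.04   0.064]
```

View pics/w10.png

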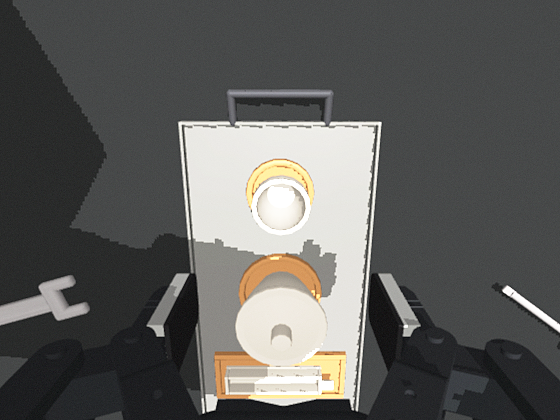

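The small crucible stands in its saucer with its rim centre at (281,206). The other pieces are undisturbed. Going to the small lid.

```bash
python3 -c "
from h import *
d=grab('wrist');print(ray(d,[281.2,205.7],43),ray(d,[[251,205],[312,205],[281,177],[281,234]],43).round(1).tolist())"
python3 -m crank '{"steps":[{"translation":[0.4,0.24,0],"turn":0},{"translation":[0.8,0.48,0],"turn":0},{"translation":[0.9,0.53,0],"turn":0},{"translation":[0.9,0.53,0],"turn":0},{"translation":[0.9,0.53,0],"turn":0},{"translation":[0.9,0.53,0],"turn":0},{"translation":[0.9,0.53,0],"turn":0},{"translation":[0.9,0.53,0],"turn":0},{"translation":[0.52,0.36,0],"turn":0}]}' | sed -n 2p
python3 -m crank '{"steps":[{"translation":[0.9,-0.04,0.06],"turn":0},{"translation":[0.98,-0.04,0.06],"turn":0},{"translation":[0.98,-0.04,0.06],"turn":0},{"translation":[0.98,-0.04,0.06],"turn":0},{"translation":[0.98,-0.04,0.06],"turn":0},{"translation":[0.98,-0.04,0.06],"turn":0},{"translation":[0.98,-0.04,0.06],"turn":0},{"translation":[0.98,-0.04,0.06],"turn":0},{"translation":[0.98,-0.04,0.06],"turn":0},{"translation":[0.98,-0.04,0.06],"turn":0},{"translation":[0.98,-0.04,0.06],"turn":0},{"translation":[0.98,-0.04,0.06],"turn":0},{"translation":[0.7,-0.04,0.06],"turn":0},{"translation":[0.4,0,0.05],"turn":0},{"translation":[0.07,0,0],"turn":0},{"translation":[0,0,0],"turn":0}]}' 40 | sed -n 2p
python3 - <<'E'
from h import *
d=grab('wrist');cv2.imwrite('pics/w11.png',d['image'][:,:,::-1])
plan(96.65,[540,421,12])
for c in blobs(d,'white',2000,60000): print(c.mean(0).round(),circ(d,c,2.5),circ(d,c,5))
E
```

```text
[[ 497.37354064 -184.41309143]] [[476.4, -186.3], [518.6, -181.4], [494.9, -164.1], [499.7, -205.5]]
tcp_pos: [599.9, 42.8, 145.3]
tcp_pos: [539.8, 421.1, 120.9]
at [540.1 420.4 121.3] yaw 96.58 turn -0.01
[540, 421, 12] units [ 0.02 -0.    3.64] n 4 row [ 0.005 -0.     0.911]
[283. 202.] [540.3 422.2  50.2  50.8] [540.2 422.9  49.7  50.3]
```

```bash
python3 -m crank '{"steps":[{"translation":[0.03,0,0.6],"turn":0},{"translation":[0,0,0.8],"turn":0},{"translation":[0,0,0.8],"turn":0},{"translation":[0,0,0.7],"turn":0},{"translation":[0,0,0.45],"turn":0},{"translation":[0,0,0.2],"turn":0},{"translation":[0,0,0.08],"turn":0},{"translation":[0,0,0],"turn":0},{"translation":[0,0,0],"turn":0}]}' | sed -n '2p;4p'
python3 -m crank '{"steps":[{"translation":[0,0,0],"turn":0},{"translation":[0,0,0],"turn":0},{"translation":[0,0,0],"turn":0},{"translation":[0,0,0],"turn":0},{"translation":[0,0,0],"turn":0},{"translation":[0,0,0],"turn":0},{"translation":[0,0,0],"turn":0},{"translation":[0,0,0],"turn":0}]}' 5
python3 -m crank '{"steps":[{"translation":[0,0,-0.1],"turn":0},{"translation":[0,0,-0.2],"turn":0},{"translation":[0,0,-0.2],"turn":0},{"translation":[0,0,0],"turn":0},{"translation":[0,0,0],"turn":0},{"translation":[0,0,0],"turn":0}]}' | sed -n '2p;5,6p'
```

```text
tcp_pos: [540.6, 422.2, 14.3]
force: [0.1, 0.5, 0.8]
time_s: 42.55
tcp_pos: [540.4, 422.5, 14.4]
eef_rot: [[-0.115, 0.993, 0.001], [0.993, 0.115, 0.001], [0.001, 0.002, -1.0]]
force: [-0.6, -0.8, 5.2]
opening: 11.3
grasp_force: 58.6
tcp_pos: [540.0, 422.1, 28.2]
opening: 11.1
grasp_force: 58.6
```

```bash
python3 -m crank '{"steps":[{"translation":[0,0,-0.4],"turn":0},{"translation":[0,0,-0.7],"turn":0},{"translation":[0,0,-0.9],"turn":0},{"translation":[0,0,-0.9],"turn":0},{"translation":[0,0,-0.7],"turn":0},{"translation":[0,0,-0.4],"turn":0},{"translation":[0,0,-0.1],"turn":0},{"translation":[0,0,0],"turn":0}]}' |sed -n '2p;5p'
python3 -c "
from h import *
plan(96.65,[600,60,150],[497.4,-185.7,110])"
```

```text
tcp_pos: [540.1, 422.2, 151.7]
opening: 11.2
at [540.1 422.2 151.7] yaw 96.59 turn -0.01
[600, 60, 150] units [-12.22   0.59   0.06] n 13 row [-0.94   0.045  0.004]
[497.4, -185.7, 110] units [-7.74 -4.35  1.33] n 8 row [-0.967 -0.543  0.167]
```

```bash
python3 -m crank '{"steps":[{"translation":[-0.3,0.04,0],"turn":0},{"translation":[-0.6,0.04,0],"turn":0},{"translation":[-0.94,0.045,0],"turn":0},{"translation":[-0.94,0.045,0],"turn":0},{"translation":[-0.94,0.045,0],"turn":0},{"translation":[-0.94,0.045,0],"turn":0},{"translation":[-0.94,0.045,0],"turn":0},{"translation":[-0.94,0.045,0],"turn":0},{"translation":[-0.94,0.045,0],"turn":0},{"translation":[-0.94,0.045,0],"turn":0},{"translation":[-0.94,0.045,0],"turn":0},{"translation":[-0.94,0.045,0],"turn":0},{"translation":[-0.98,0.03,0],"turn":0},{"translation":[-0.94,0.03,0.05],"turn":0}]}' | sed -n '2p;5p'
python3 -m crank '{"steps":[{"translation":[-0.95,-0.54,0.15],"turn":0},{"translation":[-0.95,-0.54,0.15],"turn":0},{"translation":[-0.95,-0.54,0.15],"turn":0},{"translation":[-0.95,-0.54,0.15],"turn":0},{"translation":[-0.95,-0.54,0.15],"turn":0},{"translation":[-0.95,-0.54,0.15],"turn":0},{"translation":[-0.95,-0.54,0.15],"turn":0},{"translation":[-0.6,-0.32,0.15],"turn":0},{"translation":[-0.35,-0.18,0.05],"turn":0},{"translation":[-0.1,-0.05,0],"turn":0},{"translation":[0,0,0],"turn":0},{"translation":[0,0,0],"turn":0}]}' | sed -n '2p;5p'
python3 -c "
from h import *
plan(96.65,[497.4,-185.7,63])"
```

```text
tcp_pos: [599.0, 57.9, 148.3]
opening: 11.1
tcp_pos: [497.3, -183.7, 112.0]
opening: 11.4
at [ 497.3 -183.7  112. ] yaw 96.6 turn -0.01
[497.4, -185.7, 63] units [-0.07 -0.    1.63] n 2 row [-0.034 -0.002  0.817]
```

```bash
python3 -m crank '{"steps":[{"translation":[-0.06,0,0.4],"turn":0},{"translation":[0,0,0.6],"turn":0},{"translation":[0,0,0.4],"turn":0},{"translation":[0,0,0.2],"turn":0},{"translation":[0,0,0],"turn":0},{"translation":[0,0,0],"turn":0}]}' | sed -n '2p;4p'
python3 -m crank '{"steps":[{"translation":[0,0,0.07],"turn":0},{"translation":[0,0,0.05],"turn":0},{"translation":[0,0,0.03],"turn":0},{"translation":[0,0,0],"turn":0},{"translation":[0,0,0],"turn":0}]}' | sed -n '2p;4p'
```

```text
tcp_pos: [497.7, -185.5, 64.4]
force: [0.6, -0.2, -0.3]
tcp_pos: [497.4, -186.2, 59.9]
force: [-0.1, 0.8, -1.0]
```

```bash
python3 -m crank '{"steps":[{"translation":[0,0,0.04],"turn":0},{"translation":[0,0,0.02],"turn":0},{"translation":[0,0,0],"turn":0},{"translation":[0,0,0],"turn":0}]}' | sed -n '2p;4p'
python3 -m crank '{"steps":[{"translation":[0,0,0.02],"turn":0},{"translation":[0,0,0],"turn":0},{"translation":[0,0,0],"turn":0}]}' | sed -n '2p;4p'
```

```text
tcp_pos: [497.3, -186.2, 57.9]
force: [0.6, -0.1, -1.4]
tcp_pos: [497.4, -186.2, 57.4]
force: [0.8, -0.4, 1.1]
```

```bash
python3 -m crank '{"steps":[{"translation":[0,0,0.02],"turn":0},{"translation":[0,0,0],"turn":0},{"translation":[0,0,0],"turn":0}]}' | sed -n '2p;4p'
python3 -m crank '{"steps":[{"translation":[0,0,0],"turn":0},{"translation":[0,0,0],"turn":0},{"translation":[0,0,0],"turn":0},{"translation":[0,0,0],"turn":0}]}' 40| sed -n '4,6p'
python3 -m crank '{"steps":[{"translation":[0,0,-0.2],"turn":0},{"translation":[0,0,-0.5],"turn":0},{"translation":[0,0,-0.8],"turn":0},{"translation":[0,0,-0.8],"turn":0},{"translation":[0,0,-0.8],"turn":0},{"translation":[0,0,-0.2],"turn":0},{"translation":[0,0,0],"turn":0},{"translation":[0,0,0],"turn":0}]}'
python3 - <<'E'
from h import *
d=grab('wrist');cv2.imwrite('pics/w12.png',d['image'][:,:,::-1])
for n in('top','scene'):
    t=grab(n)
    for c in blobs(t,'clay',60,2500):print(n,circ(t,c,5),circ(t,c,45))
E
```

```text
tcp_pos: [497.5, -186.2, 57.3]
force: [-1.1, -0.0, 8.2]
force: [0.7, 1.0, -0.2]
opening: 40.1
grasp_force: 0.0
time_s: 48.63
tcp_pos: [497.1, -186.0, 155.5]
eef_rot: [[-0.115, 0.993, 0.0], [0.993, 0.115, -0.0], [-0.0, 0.0, -1.0]]
force: [-0.5, 0.4, 0.7]
opening: 40.3
grasp_force: 0.0
top [395.1 213.4  58.8  59.3] [398.9 207.6  56.5  57. ]
top [563.4  81.6  51.9  53.3] [560.8  80.9  49.9  51.3]
top [950.  579.5  36.1  41.5] [932.6 559.8  34.7  39.9]
scene [542.4  71.6  51.9  70.7] [568.1  82.9  49.5  67.5]
scene [396.6 211.9  59.   59.2] [429.  216.8  56.2  56.5]
scene [  177.4 -1043.5    26.     61.4] [ 219.9 -981.    24.8   58.6]
```

View pics/w12.png

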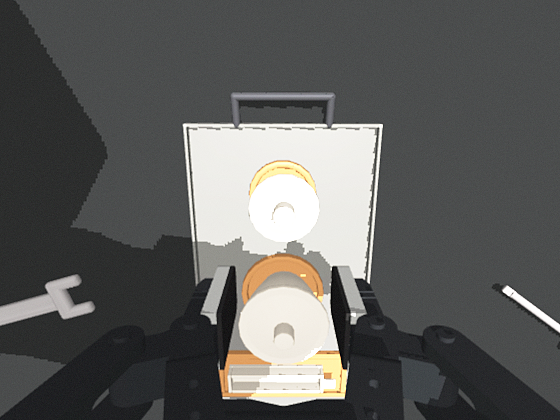

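Both lids sit level and centred: small at (284,208), large at (284,318). The boat is inside its plate, the clay pieces haven't moved, and the arm is clear. Handing in.

```bash
python3 -c "
from bench import ticket
print(ticket.hand_in())"
```

```text
the job is handed in; nothing more can be done
None
```

I handed the job in at about 49 s of the 125 s allowed. In the last images both crucibles stood in their own saucers with their lids level and centred, the boat lay inside its plate's rim, and the clay pieces had not moved; the hand-in gave no verdict.

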